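# Fit the shut-off gate in the bagging chute and lock it

## Robot

A 6-joint arm with a two-finger parallel gripper is mounted at the origin on a cart in front of the work surface, level with it; the furniture and walls round the work are solid. World frame = base frame: x ahead of the robot, y to its left, z up, the work surface at z = 0. Lengths are in m, angles in rad, forces in N, time in s.
With the tool pointing down it reaches from about 0.35 to 0.975 m from the base axis. Payload 7.1 kg.
Tool frame: the origin (TCP) lies midway between the tips of the shut fingers; the grasp point (between the pads) lies behind it (bot.hold_point_z is the z of the grasp point in the tool frame, in m); z points along the fingers, x is the direction in which the jaws open and shut, and the axes are right-handed (so a half turn about z gives the same grasp; the last joint's range is limited). The gripper opens to 88 mm and grips with 3 to 60 N. Pads are 20 mm wide; open, the fingers measure 115 mm over their backs; the gripper's body (75 mm by 178 mm) begins 61 mm behind the grasp point.
Start: joints at [-1.177, 0.423, 1.63, -0, 1.089, -0.019], TCP at [0.251, -0.572, 0.223] pointing down, gripper open.
Joint ranges: [-3, 3], [-0.9, 2.11], [0.09, 2.58], [-1.31, 4.45], [0.11, 2.69], [-2.54, 2.54]. Speed limits (rad/s): [2.39, 2.39, 3.01, 3.14, 3.14, 3.14].

## Interface

Orientations are given as a unit quaternion [x, y, z, w].
In Python, from plant import status, get_image, bot, nets gives the robot as it stands.
- The arm moves only by the tool arm_command, never from a script. Its argument "rows" is a list of rows, each a list of 2 entries, a list of its own where there are three numbers: the shift along the tool's x, y, z in cm, then the turn about the tool's z in degrees. In form: [[[x, y, z], twist], ...]. A call has 1 to 12 rows; each row is the pose to reach, as a shift and turn from the pose measured when the call began, along the tool's axes at that moment; what a row does not reach only later rows make up. A row lasts 1/8 s, in which the tool goes at most 62.5 mm and 10.7 degrees, less where a joint would pass 70% of its speed; a pose out of reach is approached as far as the arm can. A call with a gripper value outside its range is refused whole. "claw" is the closure, from -1 (fully open) to 1 (shut), set as the call begins (left out, the last holds). The fingers move at their own pace and stop on an object; the grip force is fixed at half the most. Time passes only in rows, so rows that repeat a pose let the fingers close. It gives the time, the measured TCP pose, the force and the opening at its end, in the units of the state.
- status.read_state(): the state, without advancing time (a new reading comes with each control period).
- get_image(name): name is "scene" or "side" or "wrist"; returns a dict with "frame" (384x512x3 uint8, blue, green, red), "range_z" (384x512 float32, m along the optical axis (not along the pixel's ray), 0 where there is no reading), "vertical_fov" (degrees; the focal length in pixels is half the picture's height over the tangent of half this angle, whatever the lens; pixels are square), "cx", "cy" (the principal point, pixels), "T" (4x4, takes a point from camera to world coordinates). Camera axes: x right, y down, z forward; pixel columns grow to the right and rows downward; lengths in m; the calibration is good to about 2 mm. A picture is of the moment at which its call begins.
- bot.job_done(): hands the job in, once; it reports no verdict.
Trained networks look in a picture, given as the dict that the camera call returned (one of the last four; its "shot" number tells which), for a name from the list of things; names that differ only in an ending like _2 or _b are one class to them, and where a whole thing is asked for, a point or a joint stands for the part that bears it (a point fixed in the world has none). Each returns a list of dicts, best first, with "conf" (0 to 1); they miss things now and then, are a little off and sometimes report something else, mostly with a low value. They report only what shows in the picture. A call takes as long as a camera call. They do not tell look-alikes from the thing itself.
- nets.recognise(picture, name): "location" ([x, y, z] in m, in world coordinates, good to about 4 mm: the middle of the surface that is visible of it).
- nets.cut_out(picture, name): "region" (384x512 bool, what is visible of it).
- nets.landmark_of(picture, name): "location" ([x, y, z] in m, in world coordinates, good to about 4 mm: a listed point, or the origin of a listed thing).
The state is a dict: "time_s": time; "q": joint angles; "dq": joint speeds; "joint_torque": joint torques, N m; "eef_pos": TCP position; "orientation": TCP orientation; "contact_force": force on the tool from outside, world axes, zero at the start; "ft_torque": the same for the moment, N m; "opening": finger opening in m.
Only numpy, scipy, OpenCV 4.12 (cv2) and the standard library are available. Lean on these libraries where they do the work, as an engineer would, in place of code of your own. Each camera call takes 0.05 s, during which the arm holds its last target.

## Task

Close off the sloping bagging chute before it is filled: take the solid gate with the red grip out of the drip tray and slide it down the chute's slanting slot until it is fully home, lowering it rather than letting it drop. Then swing the keeper all the way across the gate's top edge so that it cannot lift. Leave the blue-gripped gate with the window standing in the tray, and do not disturb the things standing around.

Things in the scene. Friction and masses are not known exactly. Their poses are not given: they have to be found in the camera images.
- gate_red: shut-off gate: solid aluminium plate 110 wide, 6 thick, 100 mm high, lower corners cut off by 10 mm; on the middle of its top edge a red grip 50 wide, 14 thick, 40 high (140 in all; 0.25 kg). Origin: middle of the lower edge; x thickness, y width, z up to the grip; either face may look forward. Starts upright in one of the two places of the tray, lower edge on the tray's floor
- gate_blue: the other gate, of the same size and axes, with a blue grip and a window 40 mm wide and 32 mm high cut in the plate; stands in the other place of the tray, not to be moved
- gate_stand: white drip tray 180 x 150 x 16 mm, fixed, with steel wire hoops 71 mm high that form two upright places at x = -45 and +45 mm, each holding a gate (width along the tray's y) between two hoops 8 mm apart. Origin under its centre, inner floor at z = 3 mm, z up
- chute: fixed stainless bagging chute on a grey base 240 x 190 mm with four tube legs; its trough, 96 mm wide inside and with walls 66 mm high, slopes at 35 degrees down towards the robot. Origin on the table under the base, z up, x towards the high end
- gate_frame: the slot, part of the chute and square to its slope: leans 35 degrees, mouth towards the robot. Origin: middle of its bottom (the seat, 135 mm above the table); z up the slot and out of the mouth, x thickness (up the chute), y width. A gate that is home has its origin here, axes parallel (either face forward), shoulders (the top edge beside the grip) at z = 100 mm
- slot_mouth (a point): middle of the slot's mouth, z = 92 mm in gate_frame. The slot is two side channels from the seat to the mouth, 8.5 mm wide in x, 113 mm apart in y between their backs, the top 10 mm flared about 6 mm each way in x and 5 mm in y as a lead-in; between the channels (91 mm) it is open above the trough
- keeper (a joint): keeper angle, rad: dark steel bar 14 mm wide, pivot at x 0, y -86, z 100 mm of gate_frame, axis along its z. At 0 it points to gate_frame -x, clear of the slot; at 1.571 (stop) to +y, across the slot, 2 mm above the shoulder of a gate that is home, tip at y -36; a gate over 2 mm from home blocks it. Stays where left, moves at about 1.5 N on the knob. Starts at 0 to 0.45
- keeper_knob (a point): middle of the black knob on the keeper bar, 42 mm from the pivot: 14 mm across, 20 mm high, axis along gate_frame's z, spanning z = 107 to 127 mm there (this point at 118). Shut, it is at x 0, y -44 mm of gate_frame, beside the gate's grip (y -25 to 25 mm)
- weight_500: brass-coloured 500 g calibration weight, 39 mm across, 62 mm high, loose, a bystander; origin under its centre
- weight_200: brass-coloured 200 g calibration weight, 29 mm across, 46 mm high, loose, a bystander; origin under its centre
- scoop: light grey measuring scoop with a flat handle, 63 x 157 x 40 mm, loose, a bystander; origin under its centre
- tally_counter: small round hand tally counter, 52 x 47 x 18 mm, loose, a bystander; origin under its centre
- sample_jar: glass jar of beans with a black lid, 66 mm across, 104 mm high, loose, a bystander; origin under its centre
Mind the look-alikes: they are no part of the job. Leave any orange look-alike of the gate_red alone.

How it is judged:
By the outcome, as a careful person would: the job done as asked, in the order asked, and still so for the second after the job is handed in, with the robot touching nothing.
It also fails if it takes over 51 s, if anything falls off the work surface, if the arm or the gripper's body presses on something with over 40 N, if the wrist force passes 120 N, or if a joint passes its speed limit or range.

## Working session

There is one attempt and no reset: what is moved stays moved. The work goes in short steps, Python scripts to look and compute and a tool call to move; the robot and the scene stay as the last step left them, time stands still between calls to the robot, and variables do not carry over. Pictures are saved under pics/ and viewed, and the job is handed in when it is done.

Besides the shell and the picture viewer there is one more tool, called in YAML: its name, and indented under it one key for each argument. arm_command: Moves the arm, as the interface text tells. Its arguments: {"type":"object","properties":{"rows":{"type":"array"},"claw":{"type":"number"}},"required":["rows"]}

```bash
mkdir -p pics; ls; python3 - <<'E'
from plant import status,get_image,bot,nets
import cv2,numpy as np
print(status.read_state(), bot.hold_point_z, [a for a in dir(bot) if a[0]!='_'])
for n in ["scene","side","wrist"]:
    p=get_image(n); cv2.imwrite(f"pics/{n}0.png",p["frame"]); print(n,p["vertical_fov"],p["cx"],p["cy"],p["shot"],np.round(p["T"],3).tolist())
    np.savez(f"{n}0.npz",frame=p["frame"],range_z=p["range_z"],fov=p["vertical_fov"],cx=p["cx"],cy=p["cy"],T=p["T"])
    for t in ["gate_red","gate_blue","gate_stand","gate_frame","slot_mouth","keeper_knob","chute","weight_500","weight_200","scoop","tally_counter","sample_jar"]:
        try:
            for f in (nets.landmark_of,nets.recognise):
                print(t,f.__name__,[(np.round(d["location"],3).tolist(),round(float(d["conf"]),2)) for d in f(p,t)][:3])
        except Exception as e: print(t,e)
E
```

```text
pics
{'time_s': 0.0, 'q': array([-1.17701665e+00,  4.23840404e-01,  1.63070705e+00, -2.29375356e-05,
        1.08857101e+00, -1.89999019e-02]), 'dq': array([-7.39456995e-04, -1.07656390e-03,  5.85074213e-04, -7.12732094e-04,
        8.84431581e-05, -1.38184161e-04]), 'joint_torque': array([ 7.09977894e-05, -5.44623435e+01, -2.73663890e+01,  6.42080256e-02,
        2.26752117e-02, -9.85087399e-05]), 'eef_pos': array([ 0.25052568, -0.57197985,  0.22189526]), 'orientation': array([ 8.37008343e-01, -5.47189594e-01, -6.36228387e-04, -4.21119871e-04]), 'contact_force': array([ 0.46370359, -0.00338716,  0.08718859]), 'ft_torque': array([-0.03257563,  0.03955497, -0.03162059]), 'opening': 0.08780840419901147} -0.0187 ['IKError', 'hold_point_z', 'job_done']
scene 44.97099152755981 251.39093591577247 192.40244626871566 1 [[-0.474, -0.66, 0.583, -0.282], [-0.881, 0.346, -0.324, 0.42], [0.012, -0.667, -0.745, 1.248], [0.0, 0.0, 0.0, 1.0]]
gate_red call [([0.495, -0.244, 0.001], 0.58)]
gate_red call [([0.492, -0.234, 0.084], 0.6)]
gate_blue call [([0.588, -0.25, -0.002], 0.58)]
gate_blue call [([
[... 2697 characters left out ...]
ample_jar call [([0.696, -0.359, 0.053], 0.84), ([0.532, -0.256, 0.005], 0.4)]
wrist 60.84359771369878 247.83602119103696 189.70591122362862 3 [[0.401, -0.874, -0.274, 0.327], [-0.916, -0.383, -0.119, -0.54], [-0.001, 0.298, -0.954, 0.385], [0.0, 0.0, 0.0, 1.0]]
gate_red call []
gate_red call []
gate_blue call []
gate_blue call []
gate_stand call []
gate_stand call []
gate_frame call []
gate_frame call []
slot_mouth call []
slot_mouth call []
keeper_knob call []
keeper_knob call []
chute call []
chute call []
weight_500 call []
weight_500 call []
weight_200 call []
weight_200 call []
scoop call []
scoop call []
tally_counter call []
tally_counter call []
sample_jar call []
sample_jar call []
```

View pics/scene0.png

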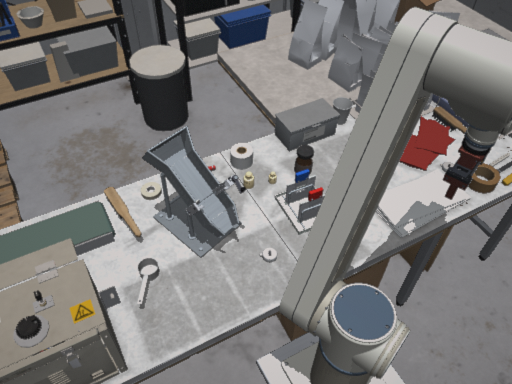

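View pics/side0.png

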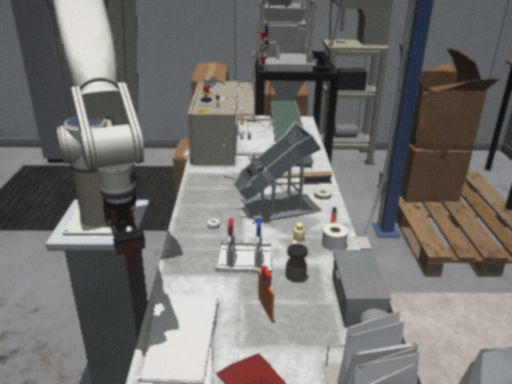

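```bash
python3 -c "
from plant import status;print(status.read_state()['time_s'])"
```

```text
3.75
```

```bash
cat > h.py <<'E'
import numpy as np,cv2
from scipy.spatial.transform import Rotation as R
from plant import status,get_image,bot,nets
def st():
    s=status.read_state(); return s
def go(target,yaw=None,s=None):
    """target TCP world, yaw: jaw x-axis world heading deg"""
    s=s or st(); r=R.from_quat(s["orientation"]); M=r.as_matrix()
    d=M.T@(np.array(target)-s["eef_pos"])*100
    cur=np.degrees(np.arctan2(M[1,0],M[0,0])); t=None
    if yaw is not None:
        # twist about tool z (down) -> world heading decreases
        t=-(yaw-cur); t=(t+90)%180-90
    print("t",s["time_s"],"pos",np.round(s["eef_pos"],4),"jawyaw",round(cur,2),"shift cm",np.round(d,2),"twist",t,"q6",np.round(s["q"],2), "z",np.round(M[:,2],3))
def cloud(p):
    z=p["range_z"]; H,W=z.shape; f=H/2/np.tan(np.radians(float(p["fov"] if "fov" in p else p["vertical_fov"]))/2)
    v,u=np.mgrid[:H,:W]; T=p["T"]
    P=np.stack([(u-p["cx"])/f*z,(v-p["cy"])/f*z,z],-1)@T[:3,:3].T+T[:3,3]
    P[z<=0]=np.nan
    return P
def snap(name,fn):
    p=get_image(name); cv2.imwrite(f"pics/{fn}.png",p["frame"]); np.savez(fn+".npz",frame=p["frame"],range_z=p["range_z"],fov=p["vertical_fov"],cx=p["cx"],cy=p["cy"],T=p["T"]); return p
def proj(p,X):
    T=p["T"]; f=p["frame"].shape[0]/2/np.tan(np.radians(float(p["fov"] if "fov" in p else p["vertical_fov"]))/2)
    c=(np.atleast_2d(X)-T[:3,3])@T[:3,:3]
    return np.stack([c[:,0]/c[:,2]*f+p["cx"],c[:,1]/c[:,2]*f+p["cy"]],-1)
E
python3 - <<'E'
from h import *
go([0.44,-0.25,0.40],90)
# what's camera offset in tool frame
p=dict(np.load("wrist0.npz")); s=st(); M=R.from_quat(s["orientation"]).as_matrix()
print(M.T@(p["T"][:3,3]-s["eef_pos"]), M.T@p["T"][:3,:3])
p=dict(np.load("scene0.npz")); C=cloud(p); f=p["frame"].astype(int)
m=(f[...,2]>120)&(f[...,1]<50)&(f[...,0]<50); Q=C[m&(C[...,2]>.03)&(C[...,0]<.9)]
print(len(Q),Q.mean(0),Q.min(0),Q.max(0))
E
```

```text
t 3.75 pos [ 0.2507 -0.5725  0.2227] jawyaw -66.35 shift cm [-21.95 -30.27 -17.73] twist 23.65187201392655 q6 [-1.18  0.42  1.63  0.    1.09 -0.02] z [ 0.  0. -1.]
[ 0.00092684 -0.08255768 -0.16217445] [[ 9.99999777e-01  4.52541280e-04 -4.90936045e-04]
 [-2.85373327e-04  9.54413515e-01  2.98487455e-01]
 [ 6.03633892e-04 -2.98487248e-01  9.54413431e-01]]
1033 [ 0.57097741 -0.81700372  0.05302221] [ 0.48708338 -0.96784121  0.03001633] [ 0.68434686 -0.22243058  0.14847468]
```

arm_command:
  rows:
    - [[-3,-4,-5],5]
    - [[-6,-8,-9],10]
    - [[-9,-13,-12],15]
    - [[-12,-18,-14],20]
    - [[-15,-23,-14],23.6]
    - [[-17,-28,-14],23.6]
    - [[-18,-33,-14],23.6]
    - [[-18,-35,-14],23.6]
    - [[-18,-35,-14],23.6]

```text
time_s: 4.88
eef_pos: [0.4996, -0.267, 0.3624]
orientation: [0.708, -0.706, -0.0, 0.0]
contact_force: [-1.7, -0.5, 0.2]
opening: 0.0875
```

```bash
python3 - <<'E'
from h import *
p=snap("wrist","w1"); go([0.5,-0.25,0.36],90)
for t in ["gate_red","gate_blue","gate_stand"]:
    print(t,[(np.round(d["location"],4).tolist(),round(float(d["conf"]),2)) for d in nets.landmark_of(p,t)][:3])
E
```

```text
t 4.925 pos [ 0.4987 -0.2676  0.3623] jawyaw -89.92 shift cm [-1.76 -0.13  0.23] twist 0.07614596305870691 q6 [-0.51  0.2   1.61 -0.    1.33  1.06] z [-0.001 -0.    -1.   ]
gate_red [([0.6031, -0.5005, 0.004], 0.87), ([0.4929, -0.2503, 0.0045], 0.59)]
gate_blue [([0.5844, -0.2548, 0.0066], 0.67)]
gate_stand [([0.5386, -0.2488, 0.0009], 0.89)]
```

View pics/w1.png

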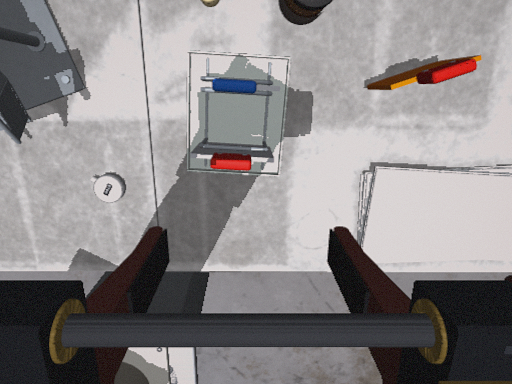

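```bash
cat > fit.py <<'E'
from h import *
p=dict(np.load("w1.npz")); C=cloud(p); f=p["frame"].astype(int)
for nm,m in (("red",(f[...,2]>100)&(f[...,1]<60)&(f[...,0]<60)),("blue",(f[...,0]>90)&(f[...,2]<60))):
    m=m.copy(); m[:, :190]=0; m[:,290:]=0; m[:60]=0; m[180:]=0
    Q=C[m]; Q=Q[(Q[:,2]>0.12)]
    z=np.median(Q[:,2]); T=Q[Q[:,2]>z-0.004]
    c=T[:,:2].mean(0); u,s,v=np.linalg.svd(T[:,:2]-c); a=np.degrees(np.arctan2(v[0,1],v[0,0]))%180
    pr=(T[:,:2]-c)@v.T
    print(nm,len(T),"topz",z,"mean",c,"ang",a,"ext",np.percentile(pr,[1,99],axis=0).round(4).tolist(), "rect",[np.round(x,4) for x in cv2.minAreaRect((T[:,:2]*1000).astype(np.float32))])
    mid=c+v[0]*(np.percentile(pr[:,0],[1,99]).mean())+v[1]*np.percentile(pr[:,1],[1,99]).mean(); print("mid",mid)
E
python3 fit.py
```

```text
red 323 topz 0.14244658352382739 mean [ 0.49454385 -0.24607513] ang 86.84626765734212 ext [[-0.0226, -0.0062], [0.0241, 0.0062]] rect [array([ 494.4767, -246.8423]), array([47.2252, 12.7012]), np.float64(86.5984)]
mid [ 0.49452162 -0.24684817]
blue 489 topz 0.14269532342165528 mean [ 0.58486255 -0.25205143] ang 87.0468901253486 ext [[-0.0235, -0.0061], [0.0232, 0.0061]] rect [array([ 584.954 , -251.3893]), array([48.3589, 12.6376]), np.float64(87.0265)]
mid [ 0.58488025 -0.25186082]
```

arm_command:
  rows:
    - [[-5,-1,-2],0]
    - [[-11,-2,-4],0]
    - [[-17,-3,-6],0]
    - [[-23,-4,-8],0]
    - [[-28,-5,-9],0]
    - [[-31,-6,-9],0]
    - [[-32,-6,-9],0]
    - [[-32,-6,-9],0]

```text
time_s: 6.08
eef_pos: [0.5579, 0.0509, 0.4523]
orientation: [-0.707, 0.708, 0.0, -0.001]
contact_force: [0.8, -0.1, 0.2]
opening: 0.088
```

```bash
python3 - <<'E'
from h import *
p=snap("wrist","w2"); go([0.4945,-0.2468,0.2],86.8)
for t in ["gate_frame","slot_mouth","keeper_knob","chute"]:
    print(t,[(np.round(d["location"],4).tolist(),round(float(d["conf"]),2)) for d in nets.landmark_of(p,t)][:3])
E
```

```text
t 6.125 pos [0.5579 0.0504 0.4524] jawyaw -90.11 shift cm [29.72  6.26 25.26] twist 3.0918603089502597 q6 [ 0.07  0.14  1.49 -0.    1.51  1.64] z [-0.001 -0.001 -1.   ]
gate_frame [([0.6238, 0.0924, 0.1365], 0.78)]
slot_mouth [([0.5756, 0.0745, 0.212], 0.65), ([0.4257, -0.0385, -0.0007], 0.2)]
keeper_knob [([0.5539, -0.0102, 0.2096], 0.65)]
chute [([0.6452, 0.094, 0.0007], 0.86)]
```

View pics/w2.png

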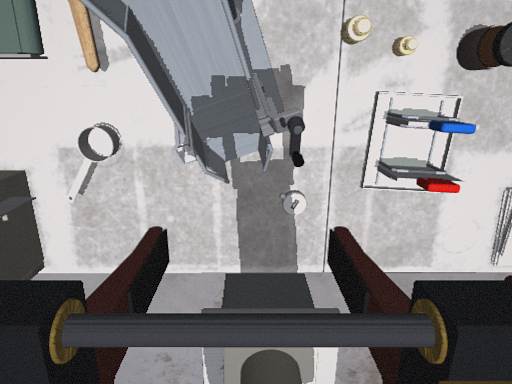

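```bash
python3 - <<'E'
from h import *
p=dict(np.load("w2.npz"))
c=p["frame"][0:200,60:320]; cv2.imwrite("pics/c2.png",cv2.resize(c,None,fx=3,fy=3,interpolation=cv2.INTER_CUBIC))
z=p["range_z"][0:200,60:320]; zz=np.clip((z-.15)/.45*255,0,255).astype(np.uint8); cv2.imwrite("pics/d2.png",cv2.resize(cv2.applyColorMap(zz,cv2.COLORMAP_JET),None,fx=3,fy=3,interpolation=cv2.INTER_NEAREST))
E
```

```text
(no output)
```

View pics/c2.png

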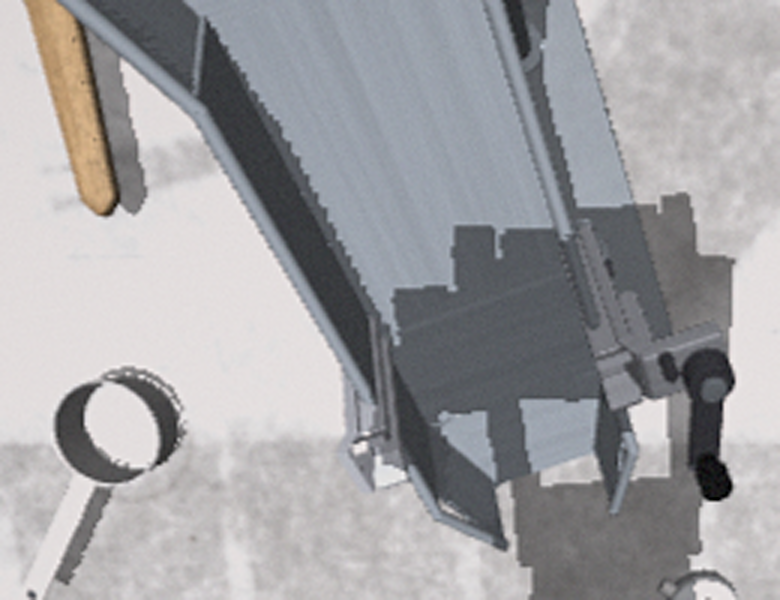

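View pics/d2.png

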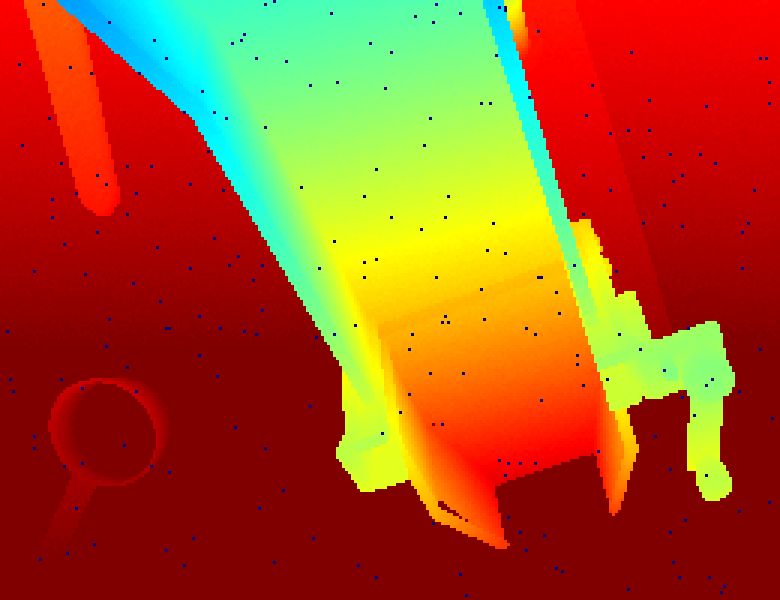

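```bash
cat > fit2.py <<'E'
from h import *
p=dict(np.load("w2.npz")); C=cloud(p)
def pl(poly):
    m=np.zeros(C.shape[:2],np.uint8); cv2.fillPoly(m,[(np.array(poly)/3+[60,0]).astype(np.int32)],1)
    Q=C[m>0]; Q=Q[np.isfinite(Q[:,0])]
    for _ in range(4):
        c=np.median(Q,0) if _==0 else Q.mean(0); u,s,v=np.linalg.svd(Q-c,full_matrices=False); n=v[2]; d=abs((Q-c)@n); Q=Q[d<max(.002,2.5*np.median(d))]
    return n*np.sign(n[2] if abs(n[2])>.3 else n[1]),Q.mean(0),len(Q),d.std()
n,c,k,s=pl([(260,60),(470,60),(540,220),(370,260)]); print("floor up",n,c,k,s,"slope",np.degrees(np.arccos(n[2])),"yaw",np.degrees(np.arctan2(-n[1],-n[0])))
n2,c2,k,s=pl([(390,335),(560,290),(595,440),(480,470)]); print("floor low",n2,c2,k,s,"slope",np.degrees(np.arccos(n2[2])),"yaw",np.degrees(np.arctan2(-n2[1],-n2[0])))
w,cw,k,s=pl([(215,100),(235,90),(365,320),(350,350)]); print("L wall",w,cw,k,s,"yaw",np.degrees(np.arctan2(w[1],w[0]))-90)
E
python3 fit2.py
```

```text
floor up [-0.54483642 -0.18440684  0.8180143 ] [0.683726   0.11436676 0.1826284 ] 4022 0.0004327332281101299 slope 35.11349113698987 yaw 18.69904599558752
floor low [-0.54580395 -0.18475718  0.81728993] [0.58330243 0.08056501 0.10813581] 2512 0.000383519702780697 slope 35.185581565941085 yaw 18.701199784953385
L wall [-0.31924774  0.94766833  0.00236849] [0.65556833 0.15452921 0.21213456] 846 0.0001216114676444271 yaw 18.61749162245914
```

```bash
cat > fit3.py <<'E'
from h import *
p=dict(np.load("w2.npz")); C=cloud(p)
yaw=np.radians(18.67); th=np.radians(35)
ex=np.array([np.cos(yaw),np.sin(yaw),0]); ey=np.array([-np.sin(yaw),np.cos(yaw),0])
fx=ex*np.cos(th)+np.array([0,0,np.sin(th)]); fz=-ex*np.sin(th)+np.array([0,0,np.cos(th)])
yc=np.dot([0.65556833,0.15452921,0],ey)-0.048
O0=np.array([0.6255,0.0925,0.135]); xh=O0@ex
O=ex*xh+ey*yc+np.array([0,0,.135]); print("O",O,"yc",yc,"nets y",O0@ey)
G=np.stack([(C-O)@fx,(C-O)@ey,(C-O)@fz],-1)
np.save("G.npy",G)
print("floor z up",((np.array([0.683726,0.11436676,0.1826284])-O)@fz),"low",((np.array([0.58330243,0.08056501,0.10813581])-O)@fz))
# image of gate-frame points near slot: scatter x-z for |y| in 46..60 and -60..-46
import sys
for lo,hi in((46,62),(-62,-46),(-110,-62)):
    m=(G[...,1]*1e3>lo)&(G[...,1]*1e3<hi)&(abs(G[...,0])<.06)&(G[...,2]>.03)&(G[...,2]<.15)
    Q=G[m]*1e3
    im=np.full((480,520,3),255,np.uint8)
    for x,y,z in Q: 
        cv2.circle(im,(int(260+x*4),int(470-(z-30)*4)),2,(int((y-lo)/(hi-lo)*255),0,int(255-(y-lo)/(hi-lo)*255)),-1)
    for gx in range(-60,61,10): cv2.line(im,(260+gx*4,0),(260+gx*4,479),(220,220,220) if gx else (0,180,0),1)
    for gz in range(30,150,10): cv2.line(im,(0,470-(gz-30)*4),(519,470-(gz-30)*4),(220,220,220) if gz!=90 else (0,180,0),1)
    cv2.imwrite(f"pics/g_{lo}.png",im)
E
python3 fit3.py; python3 -c "
import cv2,numpy as np
cv2.imwrite('pics/g.png',cv2.resize(np.hstack([cv2.imread(f'pics/g_{k}.png') for k in (46,-62,-110)]),(1560//2,240)))"
```

```text
O [0.62513515 0.09357975 0.135     ] yc -0.11146098249320906 nets y -0.11260070942472955
floor z up 0.0033602691860337153 low 0.0031154400606151073
```

View pics/g_46.png

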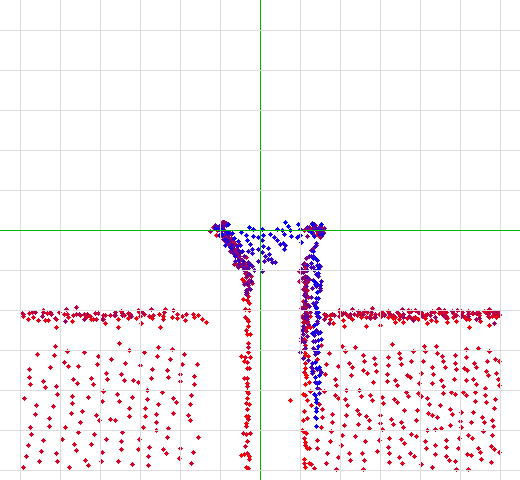

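View pics/g_-62.png

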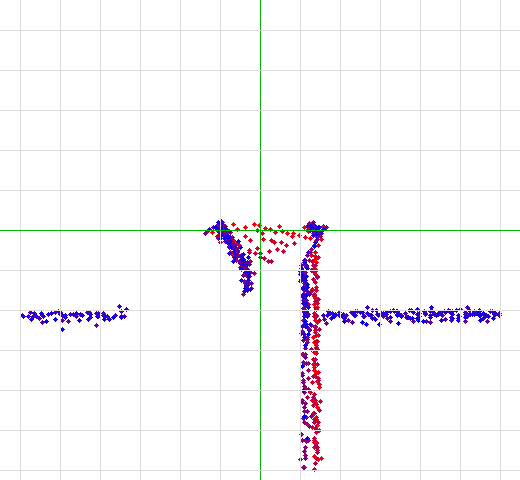

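View pics/g_-110.png

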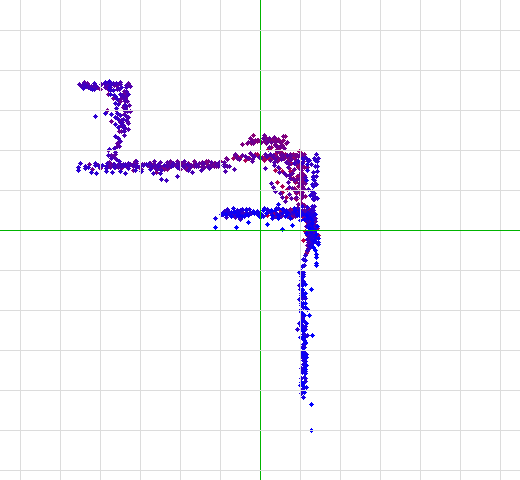

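```bash
cat > fit4.py <<'E'
import numpy as np
G=np.load("G.npy")*1e3; G[...,0]-=1.5; G[...,2]+=1
def q(a,b): 
    m=np.ones(G.shape[:2],bool)
    for i in range(3): m&=(G[...,i]>a[i])&(G[...,i]<b[i])
    return G[m]
k=q((-60,-110,123),(-10,-50,131)); print("knob top",len(k),k.mean(0),k.min(0),k.max(0))
v=q((-12,-100,112),(12,-75,118)); print("pivot",len(v),np.median(v,0),v.min(0),v.max(0))
for s in (1,-1):
    w=q((30,30,60),(120,80,80)) if s>0 else q((30,-80,60),(120,-30,80)); print("wall top",len(w),np.percentile(w[:,1],[2,10,50,90,98]),np.median(w[:,2]))
l=q((-16,40,88),(20,75,95)); print("L mouth y",np.percentile(l[:,1],[1,50,99])); l=q((-16,-75,88),(20,-40,95)); print("R mouth y",np.percentile(l[:,1],[1,50,99]))
E
python3 fit4.py
```

```text
knob top 85 [-39.47449705 -77.04725591 126.30160727] [-46.70135191 -83.70597668 123.16045186] [-33.85182929 -70.41352048 128.05384938]
pivot 48 [  0.22178509 -85.70211106 113.23598945] [ -5.98351882 -90.25119576 112.14050951] [  5.45365482 -80.52329633 114.67129318]
wall top 439 [46.45585712 46.85491086 48.51040874 51.21011186 52.0141366 ] 69.72004649221657
wall top 421 [-52.31195219 -51.81153237 -49.43934283 -47.05848985 -46.59494781] 69.82198858126996
L mouth y [45.64082222 60.24382162 67.43611   ]
R mouth y [-74.17300268 -60.56574323 -45.60430551]
```

arm_command:
  rows:
    - [[5,1,0],3.1]
    - [[11,2.5,0],3.1]
    - [[17,4,1],3.1]
    - [[23,5.3,6],3.1]
    - [[28,6.2,11],3.1]
    - [[29.7,6.26,17],3.1]
    - [[29.72,6.26,22],3.1]
    - [[29.72,6.26,26],3.1]
    - [[29.72,6.26,28],3.1]
    - [[29.72,6.26,28],3.1]

```text
time_s: 7.58
eef_pos: [0.4933, -0.2467, 0.1712]
orientation: [-0.686, 0.727, 0.002, -0.001]
contact_force: [-0.8, -0.5, 0.8]
opening: 0.0878
```

```bash
python3 - <<'E'
from h import *
p=snap("wrist","w3"); go([0.4945,-0.2468,0.11],86.8)
E
```

```text
t 7.625 pos [ 0.4943 -0.247   0.1726] jawyaw -93.28 shift cm [-0.02 -0.02  6.26] twist -0.084499223162112 q6 [-0.48  0.38  1.83 -0.    0.93  1.14] z [-0.001  0.    -1.   ]
```

View pics/w3.png

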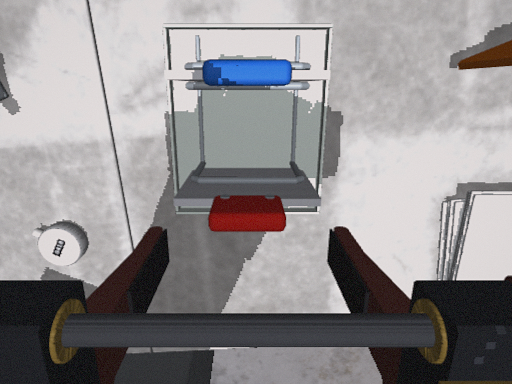

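arm_command:
  rows:
    - [[0,0,3],0]
    - [[0,0,5.5],0]
    - [[0,0,6.2],0]
    - [[0,0,6.2],0]

```text
time_s: 8.12
eef_pos: [0.4949, -0.2474, 0.1116]
orientation: [-0.687, 0.727, -0.0, -0.0]
contact_force: [-0.1, -0.2, -0.1]
opening: 0.088
```

arm_command:
  rows:
    - [[0,0,0],0]
    - [[0,0,0],0]
    - [[0,0,0],0]
    - [[0,0,0],0]
    - [[0,0,0],0]
  claw: 1

```text
time_s: 8.75
eef_pos: [0.4949, -0.2474, 0.1116]
orientation: [-0.687, 0.727, -0.0, -0.0]
contact_force: [-0.2, 0.4, 1.5]
opening: 0.0499
```

```bash
cat > geo.py <<'E'
from h import *
yaw=np.radians(18.67); th=np.radians(35)
ex=np.array([np.cos(yaw),np.sin(yaw),0]); ey=np.array([-np.sin(yaw),np.cos(yaw),0]); ez=np.array([0,0,1.])
fx=ex*np.cos(th)+ez*np.sin(th); fz=-ex*np.sin(th)+ez*np.cos(th)
O=np.array([0.62513515,0.09357975,0.135])+.0015*fx-.001*fz
def W(x,y,z): return O+(x*fx+y*ey+z*fz)/1e3
def tcp(x,z,a,L=.1273):
    a=np.radians(a); return W(x,0,z)+L*(-np.sin(a)*ex+np.cos(a)*ez)-.0187*ez
E
python3 - <<'E'
from geo import *
print(O,W(0,0,92))
t=tcp(-2,84,0); print(t); go(t+[0,0,.03],108.67)
E
```

```text
[0.62684261 0.0941567  0.13504121] [0.57685039 0.07726443 0.2104032 ]
[0.57964545 0.07820888 0.31130283]
t 8.75 pos [ 0.4949 -0.2474  0.1116] jawyaw -93.29 shift cm [-32.98  -6.59 -22.98] twist -21.96178114033549 q6 [-0.48  0.47  1.86 -0.    0.8   1.14] z [-0. -0. -1.]
```

arm_command:
  rows:
    - [[0,0,-3],0]
    - [[0,0,-7],0]
    - [[0,0,-12],0]
    - [[-1,0,-17],0]
    - [[-4,-1,-22],-3]
    - [[-8,-2,-27],-6]
    - [[-13,-3,-29.5],-9]
    - [[-18,-4,-30],-12]
    - [[-23,-5,-30],-15]
    - [[-28,-6,-30],-18]
    - [[-32,-6.6,-30],-22]
    - [[-33,-6.6,-29],-22]

```text
time_s: 10.25
eef_pos: [0.5801, 0.0806, 0.4012]
orientation: [0.813, -0.582, 0.0, 0.0]
contact_force: [-0.6, -0.8, -2.5]
opening: 0.0496
```

arm_command:
  rows:
    - [[0,0,0],0]
    - [[0,0,0],0]

```text
time_s: 10.5
eef_pos: [0.5798, 0.0796, 0.4009]
orientation: [0.813, -0.582, -0.0, 0.0]
contact_force: [0.1, 0.2, -2.3]
opening: 0.0501
```

```bash
python3 - <<'E'
from geo import *
p=snap("wrist","w4"); snap("side","s4"); t=tcp(-2,84,0); go(t,108.67); print(st()["contact_force"],st()["opening"])
a=cv2.imread("pics/s4.png")[80:240,180:360]; cv2.imwrite("pics/s4c.png",cv2.resize(a,None,fx=4,fy=3.5))
E
```

```text
t 10.6 pos [0.5801 0.0794 0.4014] jawyaw -71.22 shift cm [0.1  0.08 9.01] twist 0.10801749371967162 q6 [ 0.12  0.21  1.52 -0.    1.41  1.36] z [ 0. -0. -1.]
[ 0.96662058 -0.44739473 -2.01093595] 0.04985721963520519
```

View pics/w4.png

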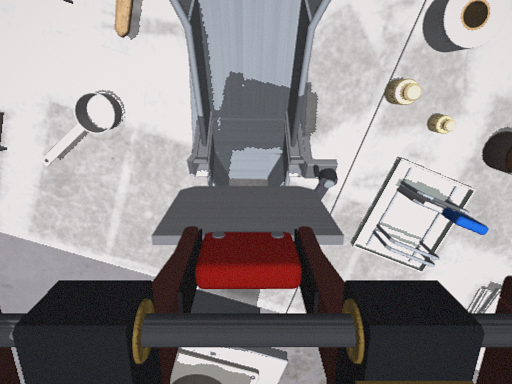

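View pics/s4c.png

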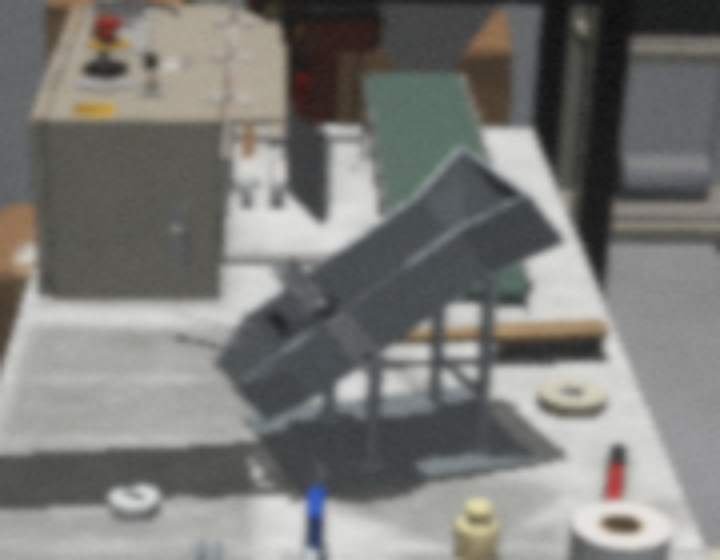

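```bash
cat > tilt.py <<'E'
from geo import *
def tilt(fn,poly):
    p=dict(np.load(fn)); C=cloud(p); m=np.zeros(C.shape[:2],np.uint8); cv2.fillPoly(m,[np.array(poly,np.int32)],1)
    Q=C[m>0]; Q=Q[np.isfinite(Q[:,0])]
    c=Q.mean(0); v=np.linalg.svd(Q-c,full_matrices=False)[2]; n=v[2]*np.sign(v[2]@ex)
    d=(Q-c)@n
    print("n",n,"tilt(35 wanted, top toward robot)",np.degrees(np.arcsin(n[2])),"yaw",np.degrees(np.arctan2(n[1],n[0])),"res",d.std(),"zrange",Q[:,2].min(),Q[:,2].max(),"c in frame",[(c-O)@fx,(c-O)@ey,(c-O)@fz])
if __name__=="__main__": tilt("w4.npz",[(185,193),(310,193),(325,222),(170,222)])
E
python3 tilt.py
```

```text
n [0.94672452 0.32197825 0.00653444] tilt(35 wanted, top toward robot) 0.37439870253786234 yaw 18.783019298665867 res 0.00023783410128734906 zrange 0.31472210810304135 0.3755699585719258 c in frame [np.float64(0.08423043544816713), np.float64(0.0006671176882649763), np.float64(0.20171869809223136)]
```

arm_command:
  rows:
    - [[0.1,0.08,2],0]
    - [[0.1,0.08,5],0]
    - [[0.1,0.08,7.5],0]
    - [[0.1,0.08,8.5],0]
    - [[0.1,0.08,9],0]
    - [[0.1,0.08,9],0]

```text
time_s: 11.35
eef_pos: [0.58, 0.078, 0.312]
orientation: [0.813, -0.582, 0.001, -0.0]
contact_force: [0.2, -0.6, -1.9]
opening: 0.0499
```

```bash
python3 - <<'E'
from geo import *
p=snap("wrist","w5"); go(tcp(-2,84,0),108.67); print(st()["contact_force"],st()["opening"])
E
```

```text
t 11.4 pos [0.5802 0.0781 0.3123] jawyaw -71.23 shift cm [-0.03  0.05  0.1 ] twist 0.09577685962437954 q6 [ 0.11  0.27  1.63 -0.    1.23  1.36] z [ 0.002 -0.    -1.   ]
[-0.8769842   0.06455367 -0.91253077] 0.04970467205974905
```

View pics/w5.png

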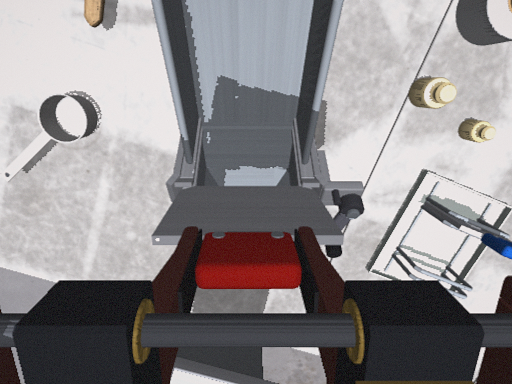

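arm_command:
  rows:
    - [[0,0.7,0.15],0]
    - [[0,1.4,0.3],0]
    - [[0,2.1,0.5],0]
    - [[0,2.8,0.7],0]
    - [[0,3.6,0.9],0]
    - [[0,3.6,0.9],0]

```text
time_s: 12.15
eef_pos: [0.5454, 0.0663, 0.3031]
orientation: [0.813, -0.582, 0.001, -0.0]
contact_force: [0.6, -0.2, -1.9]
opening: 0.0494
```

```bash
python3 - <<'E'
from geo import *
p=snap("wrist","w6"); go(tcp(0,78,35),108.67); s=st();print(s["contact_force"],s["opening"])
from tilt import tilt
tilt("w6.npz",[(185,205),(310,205),(325,222),(170,222)])
E
```

```text
t 12.2 pos [0.5459 0.0664 0.3033] jawyaw -71.24 shift cm [-0.04  3.22  1.87] twist 0.08719642645064596 q6 [ 0.1   0.22  1.72 -0.    1.2   1.34] z [ 0.002 -0.    -1.   ]
[-1.00201746  0.3294994  -1.03787165] 0.049578758487266374
n [0.9468992  0.32148728 0.0052749 ] tilt(35 wanted, top toward robot) 0.30223095627956664 yaw 18.753163822631652 res 0.000247787507953962 zrange 0.24433029620920238 0.27788970467311946 c in frame [np.float64(0.004577086868932587), np.float64(-0.0008797316347630216), np.float64(0.15219081188292172)]
```

View pics/w6.png

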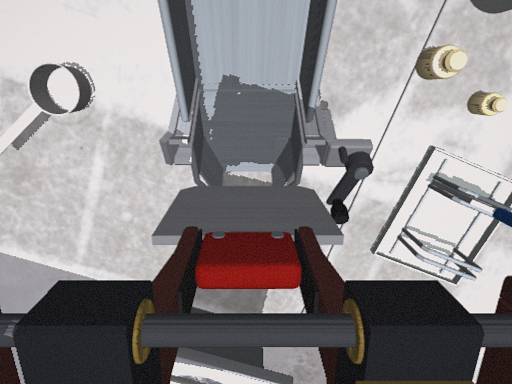

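```bash
python3 - <<'E'
from geo import *
s=st(); M=R.from_quat(s["orientation"]).as_matrix()
c=W(13,0,76)+.003*ex; B0=c
def T(Bw,a):
    a=np.radians(a); return Bw+.1273*(-np.sin(a)*ex+np.cos(a)*ez)-.0187*ez
t0=T(B0,0); print("t0 shift",np.round(M.T@(t0-s["eef_pos"])*100,2))
B1=W(18.5,0,76)
for a in (0,6,12,18,24,30,36):
    Bw=B0+(B1-B0)*a/36; print(a,np.round(M.T@(T(Bw,a)-t0)*100,2))
E
```

```text
t0 shift [-0.03 -5.56 -1.  ]
0 [0. 0. 0.]
6 [-0.    1.31  0.01]
12 [-0.    2.6   0.17]
18 [-0.01  3.86  0.46]
24 [-0.01  5.08  0.88]
30 [-0.01  6.24  1.43]
36 [-0.01  7.34  2.1 ]
```

arm_command:
  rows:
    - [[0,0,-2],0]
    - [[0,0,-5],0]
    - [[0,-2.5,-5.5],0]
    - [[0,-5,-5.5],0]
    - [[0,-6.2,-5],0]
    - [[0,-6.2,-3],0]
    - [[0,-6.2,-1.5],0]
    - [[0,-6.1,-1],0]
    - [[0,-6,-1],0]

```text
time_s: 13.32
eef_pos: [0.6024, 0.0856, 0.3132]
orientation: [0.813, -0.582, 0.001, -0.0]
contact_force: [0.7, 0.3, -2.2]
opening: 0.05
```

```bash
python3 - <<'E'
from geo import *
p=snap("wrist","w7"); c=W(13,0,76)+.003*ex; go(c+.1086*ez,108.67); s=st();print(s["contact_force"],s["opening"])
E
```

```text
t 13.375 pos [0.6026 0.0856 0.3138] jawyaw -71.25 shift cm [-0.03  0.43  0.04] twist 0.0813422399281194 q6 [ 0.12  0.31  1.58 -0.    1.25  1.37] z [ 0.002 -0.    -1.   ]
[-0.60571423 -0.12708192 -1.22628618] 0.04993783903978947
```

View pics/w7.png

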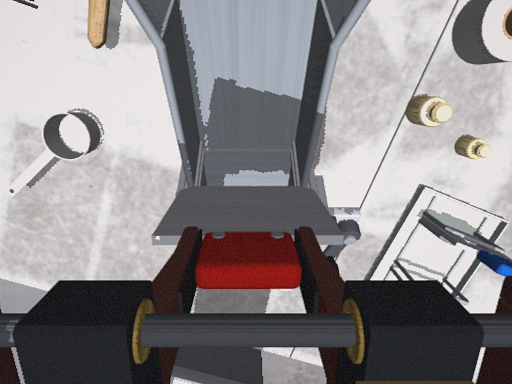

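arm_command:
  rows:
    - [[0,0.8,0.05],0]
    - [[0,1.6,0.05],0]
    - [[0,2.4,0.1],0]
    - [[0,3.2,0.2],0]
    - [[0,3.2,0.2],0]

```text
time_s: 14.0
eef_pos: [0.572, 0.0751, 0.3122]
orientation: [0.813, -0.582, 0.001, -0.001]
contact_force: [2.0, 1.3, 0.1]
opening: 0.0499
```

```bash
python3 - <<'E'
from geo import *
p=snap("wrist","w8");  s=st();print(s["contact_force"],s["opening"]); go(s["eef_pos"],108.67)
from tilt import tilt
tilt("w8.npz",[(185,205),(310,205),(325,222),(170,222)])
E
```

```text
[ 1.35517238  0.86570482 -0.58743363] 0.04948535173728159
t 14.05 pos [0.5721 0.0751 0.312 ] jawyaw -71.25 shift cm [0. 0. 0.] twist 0.08082512459714053 q6 [ 0.11  0.26  1.65 -0.    1.23  1.35] z [ 0.002 -0.001 -1.   ]
n [0.93479868 0.31492609 0.16423454] tilt(35 wanted, top toward robot) 9.452769994877617 yaw 18.61825351447802 res 0.000332837465171674 zrange 0.2799364959895581 0.30274194948992306 c in frame [np.float64(0.05129628418950671), np.float64(-0.0010958419444442886), np.float64(0.15587924466341763)]
```

View pics/w8.png

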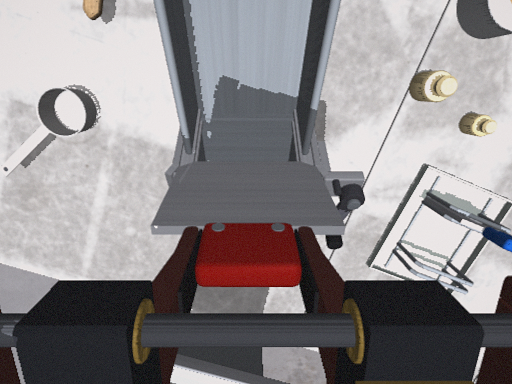

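arm_command:
  rows:
    - [[0,0.8,0.2],0]
    - [[0,1.6,0.45],0]
    - [[0,2.4,0.75],0]
    - [[0,3.2,1.15],0]
    - [[0,4,1.55],0]
    - [[0,4.8,2],0]
    - [[0,4.8,2],0]

```text
time_s: 14.92
eef_pos: [0.5254, 0.0593, 0.2912]
orientation: [0.813, -0.583, 0.0, 0.0]
contact_force: [0.8, -0.2, -0.3]
opening: 0.0497
```

```bash
python3 - <<'E'
from geo import *
p=snap("wrist","w9");  s=st();print(s["contact_force"],s["opening"]); go(s["eef_pos"],108.67)
from tilt import tilt
tilt("w9.npz",[(185,190),(310,190),(325,212),(170,212)])
E
```

```text
[ 0.7371847  -0.26191489 -0.45368513] 0.04957203563847783
t 14.975 pos [0.5257 0.0594 0.2912] jawyaw -71.26 shift cm [0. 0. 0.] twist 0.07409037784486827 q6 [ 0.09  0.2   1.77 -0.    1.16  1.33] z [ 0.    -0.001 -1.   ]
n [ 0.87820526  0.29814999 -0.37398141] tilt(35 wanted, top toward robot) -21.96137186386472 yaw 18.75230940660553 res 0.003456689005451911 zrange -0.0024765421859154757 0.30136717061901347 c in frame [np.float64(0.007538544462519836), np.float64(-0.0012172454511315996), np.float64(0.16457200502125424)]
```

View pics/w9.png

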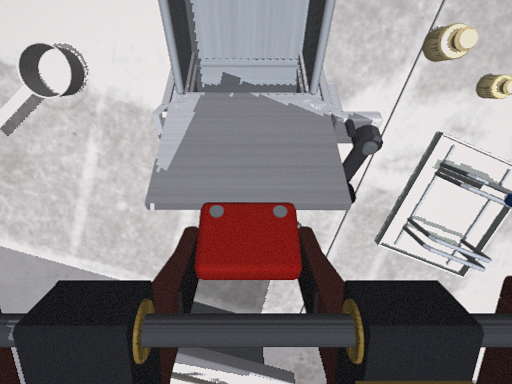

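```bash
python3 - <<'E'
from tilt import *
tilt("w9.npz",[(200,120),(300,120),(315,192),(180,192)])
tilt("w9.npz",[(215,222),(285,222),(285,262),(215,262)])
p=dict(np.load("w9.npz")); C=cloud(p)
G=np.stack([(C-O)@fx,(C-O)@ey,(C-O)@fz],-1)*1e3
print(np.round(G[95:215:8,250],1))
E
```

```text
n [0.78521959 0.26357612 0.56031939] tilt(35 wanted, top toward robot) 34.07788858274656 yaw 18.555452676996946 res 0.0004667796450849834 zrange 0.2326201311347237 0.2852547932845473 c in frame [np.float64(0.02035377974294072), np.float64(-0.0018634046588325084), np.float64(0.14050296459128098)]
n [0.7871122  0.26455219 0.55719523] tilt(35 wanted, top toward robot) 33.8620501975001 yaw 18.57774409475555 res 0.0005549014896796617 zrange 0.3030595333270467 0.3232604741088153 c in frame [np.float64(0.025250950985250556), np.float64(-0.0023653029677181726), np.float64(0.20006096400973894)]
[[ 19.5  -2.8  79.7]
 [ 19.6  -2.8  88.8]
 [ 20.1  -2.8  98.1]
 [ 19.6  -2.8 105.7]
 [ 20.   -2.7 113.9]
 [ 20.8  -2.7 122.3]
 [ 19.9  -2.7 128.5]
 [ 20.2  -2.6 135.7]
 [ 21.   -2.6 143. ]
 [ 20.4  -2.6 148.8]
 [ 21.4  -2.6 155.6]
 [ 21.2  -2.6 161.3]
 [ 20.7  -2.5 166.5]
 [ 20.7  -2.5 171.9]
 [ 24.3  -2.5 179.5]]
```

```bash
python3 - <<'E'
from tilt import *
s=st(); M=R.from_quat(s["orientation"]).as_matrix()
print("tcp y",(s["eef_pos"]-O)@ey)
p=dict(np.load("w9.npz")); C=cloud(p)
G=np.stack([(C-O)@fx,(C-O)@ey,(C-O)@fz],-1)*1e3
m=(abs(G[...,0]-20)<4)&(G[...,2]>120)&(G[...,2]<170); print("plate y",np.percentile(G[m][:,1],[.5,99.5]))
r=(abs(G[...,0]-24.5)<3)&(G[...,2]>185)&(G[...,2]<215); print("grip y",np.percentile(G[r][:,1],[1,99]))
m=(abs(G[...,0]-20)<3)&(G[...,2]>70)&(abs(G[...,1])<40);print("bottom z",np.percentile(G[m][:,2],[.5,1,2]), "top",np.percentile(G[m&(abs(G[...,1])>30)][:,2],[98,99.5]))
print("tool per fz cm",M.T@fz,"fx",M.T@fx)
E
```

```text
tcp y -0.0005343304466925783
plate y [-55.62104551  53.30957156]
grip y [-32.02546991  29.77252935]
bottom z [75.36301899 76.24932352 79.4207753 ] top [195.63615344 198.92058101]
tool per fz cm [ 7.22425754e-05  5.73772675e-01 -8.19014598e-01] fx [ 0.00162919 -0.81901358 -0.57377182]
```

arm_command:
  rows:
    - [[0,0.5,-0.7],0]
    - [[-0.07,1,-1.4],0]
    - [[-0.07,1.38,-2],0]
    - [[-0.07,2,-1.5],0]
    - [[-0.07,2.77,-1],0]
    - [[-0.07,2.77,-1],0]

```text
time_s: 15.72
eef_pos: [0.498, 0.0509, 0.3004]
orientation: [0.813, -0.583, -0.0, 0.001]
contact_force: [0.0, -0.0, -2.1]
opening: 0.0498
```

```bash
cat > chk.py <<'E'
from tilt import *
def chk(fn):
    p=snap("wrist",fn); s=st(); print("F",np.round(s["contact_force"],1),s["opening"],s["time_s"],"tcp frame",np.round([(s["eef_pos"]-O)@a*1e3 for a in (fx,ey,fz)],1))
    C=cloud(p); G=np.stack([(C-O)@fx,(C-O)@ey,(C-O)@fz],-1)*1e3
    # red grip pixels, take the plate region above it in picture
    f=p["frame"].astype(int); red=(f[...,2]>100)&(f[...,1]<60)&(f[...,0]<60)&(np.linalg.norm(C-s["eef_pos"],axis=-1)<.1)
    v,u=np.where(red); print("red rows",v.min(),v.max(),"cols",u.min(),u.max())
    Q=G[red]; c=np.median(Q,0)
    plate=np.zeros(red.shape,bool); plate[max(0,v.min()-70):v.min()-8,190:310]=1
    Q=G[plate&np.isfinite(G[...,0])]
    for _ in range(6):
        c=np.median(Q,0); n=np.linalg.svd(Q-Q.mean(0),full_matrices=False)[2][2]; d=abs((Q-Q.mean(0))@n); Q=Q[d<max(1.5,2.5*np.median(d))]
    n*=np.sign(n[0]); c=Q.mean(0)
    print("tilt rel slot deg (0 wanted)",np.degrees(np.arcsin(n[2])),"yaw rel",np.degrees(np.arcsin(n[1])),"N",len(Q))
    al=c-3*n  # centre plane
    for z in (0,50,92,150): print("centre x at z",z,round(al[0]+(-n[2]*(z-al[2])-n[1]*(0-al[1]))/n[0],1))
    on=(abs((G-c)@n)<1.5)&(abs(G[...,1])<70)
    for k in (0,):
        H=G[on]; print("z range on plane",np.percentile(H[abs(H[:,1])<40][:,2],[.5,2,98,99.5]).round(1),"y",np.percentile(H[:,1],[.5,99.5]).round(1))
    for yy in (-40,40):
        h=H[abs(H[:,1]-yy)<6]; print("shoulder z near y",yy,np.percentile(h[:,2],[95,99,100]).round(1))
E
python3 -c "
from chk import *
chk('w10')"
```

```text
F [ 0.4 -0.9 -1.8] 0.0497403096301844 15.775 tcp frame [-1.570e+01  2.000e-01  2.133e+02]
red rows 204 279 cols 195 301
tilt rel slot deg (0 wanted) -1.2805863124978987 yaw rel -0.09563534884579432 N 7404
centre x at z 0 -4.9
centre x at z 50 -3.8
centre x at z 92 -2.8
centre x at z 150 -1.5
z range on plane [1.000e-01 9.860e+01 2.382e+02 2.410e+02] y [-55.4  54.4]
shoulder z near y -40 [196.1 198.6 199.4]
shoulder z near y 40 [196.7 198.9 199.3]
```

View pics/w10.png

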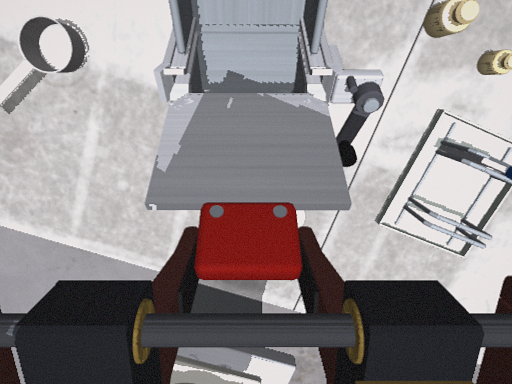

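arm_command:
  rows:
    - [[0,-0.1,-0.1],0]
    - [[0,-0.4,0.3],0]
    - [[0,-0.75,0.85],0]
    - [[0,-1.1,1.4],0]
    - [[0,-1.5,1.9],0]
    - [[0,-1.85,2.4],0]
    - [[0,-1.85,2.4],0]

```text
time_s: 16.65
eef_pos: [0.5161, 0.057, 0.2762]
orientation: [0.813, -0.583, -0.0, 0.001]
contact_force: [-0.6, -0.4, -1.4]
opening: 0.0496
```

```bash
python3 -c "
from chk import *
chk('w11')"
```

```text
F [ 0.1 -0.3 -1.8] 0.049597026702837735 16.7 tcp frame [-14.6   0.2 182.9]
red rows 204 279 cols 195 301
tilt rel slot deg (0 wanted) -1.2729586631808985 yaw rel -0.09870795986213635 N 7409
centre x at z 0 -2.4
centre x at z 50 -1.3
centre x at z 92 -0.3
centre x at z 150 0.9
z range on plane [2.000e-01 6.820e+01 2.075e+02 2.106e+02] y [-55.3  54.4]
shoulder z near y -40 [165.5 167.9 190.8]
shoulder z near y 40 [165.6 168.  168.9]
```

View pics/w11.png

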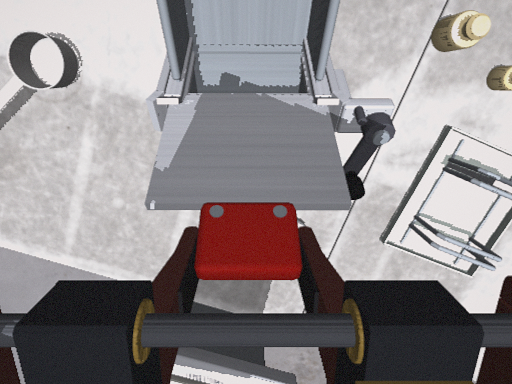

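arm_command:
  rows:
    - [[0,-0.4,0.6],0]
    - [[0,-0.8,1.2],0]
    - [[0,-1.25,1.85],0]
    - [[0,-1.7,2.5],0]
    - [[0,-2.15,3.15],0]
    - [[0,-2.6,3.8],0]
    - [[0,-3,4.4],0]
    - [[0,-3.35,4.95],0]
    - [[0,-3.35,4.95],0]

```text
time_s: 17.82
eef_pos: [0.5477, 0.0678, 0.2264]
orientation: [0.813, -0.583, -0.001, 0.001]
contact_force: [-0.1, 0.4, -1.0]
opening: 0.05
```

```bash
python3 -c "
from chk import *
chk('w12')"
```

```text
F [-0.3 -0.1 -2.7] 0.0500346977195304 17.875 tcp frame [-15.7   0.2 123. ]
red rows 204 279 cols 195 301
tilt rel slot deg (0 wanted) -1.2886941114710413 yaw rel -0.09794822294718832 N 7398
centre x at z 0 -2.3
centre x at z 50 -1.2
centre x at z 92 -0.3
centre x at z 150 1.1
z range on plane [  0.5   9.1 147.6 151.3] y [-58.6  54.1]
shoulder z near y -40 [105.5 108.  133.1]
shoulder z near y 40 [105.7 108.  108.8]
```

View pics/w12.png

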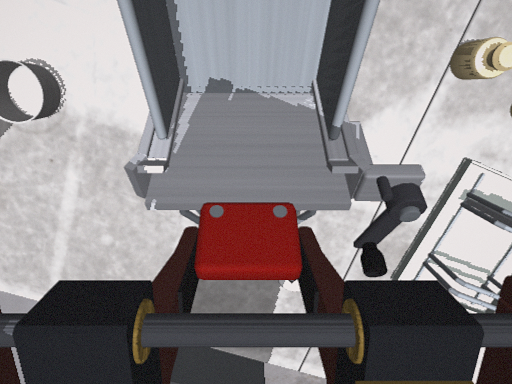

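arm_command:
  rows:
    - [[0,-0.2,0.3],0]
    - [[0,-0.36,0.54],0]
    - [[0,-0.5,0.72],0]
    - [[0,-0.56,0.82],0]
    - [[0,-0.56,0.82],0]

```text
time_s: 18.5
eef_pos: [0.5518, 0.0691, 0.2204]
orientation: [0.813, -0.583, -0.001, 0.002]
contact_force: [-12.4, -1.9, 18.2]
opening: 0.0496
```

```bash
python3 -c "
from chk import *
chk('w13')"
```

```text
F [-12.2  -2.9  16.8] 0.049694543426210346 18.55 tcp frame [-15.9   0.3 115.3]
red rows 204 279 cols 195 301
tilt rel slot deg (0 wanted) -1.2639537697275753 yaw rel -0.11153240760547485 N 7390
centre x at z 0 -2.1
centre x at z 50 -0.9
centre x at z 92 -0.0
centre x at z 150 1.3
z range on plane [  0.8   3.9 140.2 144. ] y [-59.9  53.8]
shoulder z near y -40 [ 98.3 100.6 123.9]
shoulder z near y 40 [ 98.2 100.6 101.2]
```

arm_command:
  rows:
    - [[0,0.08,-0.1],0]
    - [[0,0.08,-0.1],0]

```text
time_s: 18.8
eef_pos: [0.5512, 0.0688, 0.2215]
orientation: [0.813, -0.583, -0.001, 0.002]
contact_force: [0.1, -0.1, -1.8]
opening: 0.0499
```

arm_command:
  rows:
    - [[0,0,0],0]
    - [[0,0,0],0]
    - [[0,0,0],0]
  claw: -0.5

```text
time_s: 19.18
eef_pos: [0.5513, 0.0689, 0.2214]
orientation: [0.813, -0.583, -0.001, 0.002]
contact_force: [0.3, 0.6, -0.1]
opening: 0.0656
```

Retreat straight up and look.

arm_command:
  rows:
    - [[0,0,-1],0]
    - [[0,0,-3],0]
    - [[0,0,-6],0]
    - [[0,0,-9],0]
    - [[0,0,-9],0]

```text
time_s: 19.8
eef_pos: [0.5531, 0.0692, 0.3144]
orientation: [0.813, -0.583, 0.001, -0.0]
contact_force: [-0.8, -1.0, -0.1]
opening: 0.0659
```

```bash
python3 - <<'E'
from geo import *
p=snap("wrist","w14"); s=st(); print(s["contact_force"]); M=R.from_quat(s["orientation"]).as_matrix()
C=cloud(p); G=np.stack([(C-O)@fx,(C-O)@ey,(C-O)@fz],-1)*1e3; np.save("G14.npy",G)
def q(a,b):
    m=np.ones(G.shape[:2],bool)
    for i in range(3): m&=(G[...,i]>a[i])&(G[...,i]<b[i])
    return G[m]
k=q((-60,-110,123),(-10,-50,131)); print("knob",len(k),k.mean(0))
t=q((-20,-24,128),(20,24,150)); print("grip top",len(t),t.mean(0),np.percentile(t[:,2],[50,90]))
for y in (-40,40):
    h=q((-8,y-10,90),(8,y+10,110)); print("shoulder",y,len(h),np.percentile(h[:,2],[50,80,95]))
T=lambda X,Y,z=118: M.T@(W(X-6.3,Y,z)-s["eef_pos"])*100
for n,X,Y,z in (("above",-48,-103,160),("start",-48,-103,118),("p1",-42,-88,118),("p2",-34,-78,118),("p3",-29,-74,118),("back",-52,-74,118),("b2",-52,-50,118),("f",-19,-50,118)):
    print(n,np.round(T(X,Y,z),2))
E
```

```text
[ 0.45866586 -0.62856976 -0.57953924]
knob 167 [-39.44537041 -76.50096036 126.43710686]
grip top 1387 [2.03174995e+00 1.31156685e-02 1.36369613e+02] [137.62946587 140.55082382]
shoulder -40 345 [ 98.07272016 100.42419531 100.94070167]
shoulder 40 354 [ 98.23015537 100.32805589 100.95870388]
above [10.3   5.75  7.78]
start [10.3   3.34 11.22]
p1 [ 8.8   2.84 10.87]
p2 [ 7.8   2.19 10.41]
p3 [ 7.4   1.78 10.12]
back [ 7.4   3.66 11.45]
b2 [ 5.    3.66 11.44]
f [5.01 0.96 9.55]
```

View pics/w14.png

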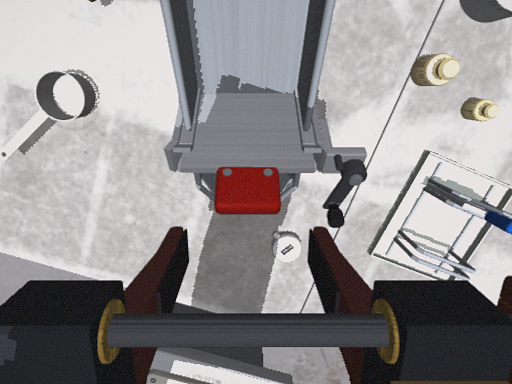

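arm_command:
  rows:
    - [[4,1.5,0],0]
    - [[8,4,2],0]
    - [[10.3,5.75,5],0]
    - [[10.3,5.7,8],0]
    - [[10.3,4.5,9.6],0]
    - [[10.3,3.4,11.2],0]
    - [[10.3,3.4,11.2],0]
  claw: 1

```text
time_s: 20.72
eef_pos: [0.5535, -0.0387, 0.1995]
orientation: [0.813, -0.582, -0.001, 0.001]
contact_force: [-0.7, 0.1, 0.1]
opening: 0.0008
```

```bash
python3 - <<'E'
from geo import *
p=snap("wrist","w15"); s=st(); print(s["contact_force"],s["opening"],s["time_s"]); M=R.from_quat(s["orientation"]).as_matrix()
T=lambda X,Y,z=118: M.T@(W(X-6.3,Y,z)-s["eef_pos"])*100
for n,X,Y,z in (("start",-48,-103,118),("p1",-42,-88,118),("p2",-34,-78,118),("p3",-29,-74,118),("back",-52,-74,118),("b2",-52,-50,118),("f",-19,-50,118)):
    print(n,np.round(T(X,Y,z),2))
E
```

```text
[ 0.61337745 -0.28713465 -0.33573682] 0.000472505043105329 20.775
start [ 0.04  0.   -0.02]
p1 [-1.45 -0.49 -0.37]
p2 [-2.45 -1.15 -0.83]
p3 [-2.85 -1.56 -1.11]
back [-2.86  0.32  0.21]
b2 [-5.26  0.32  0.21]
f [-5.25 -2.38 -1.69]
```

View pics/w15.png

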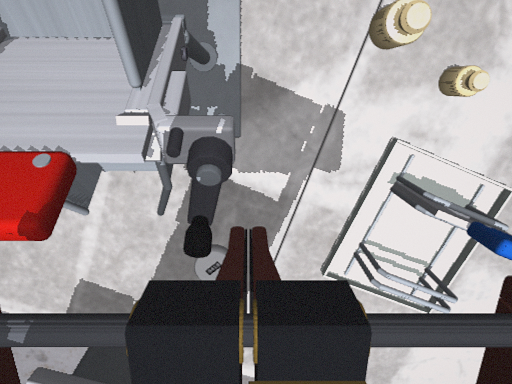

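arm_command:
  rows:
    - [[-0.7,-0.2,-0.2],0]
    - [[-1.4,-0.48,-0.36],0]
    - [[-1.9,-0.8,-0.6],0]
    - [[-2.4,-1.15,-0.83],0]
    - [[-2.85,-1.5,-1.1],0]
    - [[-2.85,-1.5,-1.1],0]

```text
time_s: 21.52
eef_pos: [0.5589, -0.0065, 0.2117]
orientation: [0.813, -0.582, 0.0, 0.001]
contact_force: [0.7, -0.0, 1.2]
opening: 0.0002
```

```bash
python3 - <<'E'
from geo import *
p=snap("wrist","w16"); s=st(); print(s["contact_force"],s["opening"],s["time_s"]); M=R.from_quat(s["orientation"]).as_matrix()
C=cloud(p); G=np.stack([(C-O)@fx,(C-O)@ey,(C-O)@fz],-1)*1e3
m=(G[...,0]>-60)&(G[...,0]<15)&(G[...,1]>-95)&(G[...,1]<-28)&(G[...,2]>122)&(G[...,2]<130); print(m.sum(),G[m].mean(0))
T=lambda X,Y,z=118: M.T@(W(X-6.3,Y,z)-s["eef_pos"])*100
for n,X,Y,z in (("p3",-29,-74,118),("p4",-26,-68,118),("back",-52,-74,118),("b2",-52,-50,118),("f",-19,-50,118)):
    print(n,np.round(T(X,Y,z),2))
E
```

```text
[-0.22279408 -0.00218982 -0.43174273] -2.18492044574256e-05 21.575
750 [-22.98560795 -65.03368105 126.04985954]
p3 [ 0.02 -0.02  0.  ]
p4 [-0.58 -0.27 -0.17]
back [0.02 1.86 1.33]
b2 [-2.38  1.85  1.32]
f [-2.37 -0.85 -0.57]
```

View pics/w16.png

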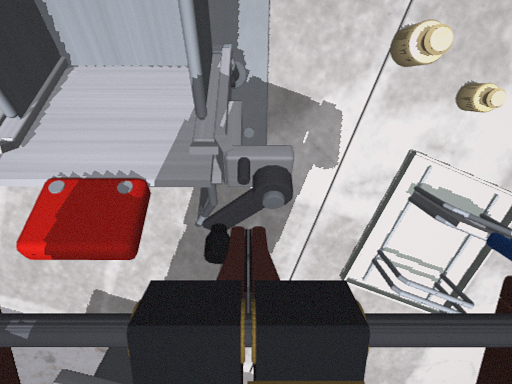

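arm_command:
  rows:
    - [[-0.3,-0.13,-0.1],0]
    - [[-0.6,-0.27,-0.18],0]
    - [[-0.6,-0.27,-0.18],0]
    - [[-0.3,0.6,0.4],0]
    - [[0,1.6,1.1],0]
    - [[0,2.35,1.67],0]
    - [[-1.2,2.35,1.67],0]
    - [[-2.4,2.35,1.67],0]
    - [[-2.4,2.35,1.67],0]

```text
time_s: 22.7
eef_pos: [0.5287, 0.0096, 0.1951]
orientation: [0.814, -0.581, 0.0, 0.001]
contact_force: [0.3, -0.2, 0.4]
opening: 0.0006
```

```bash
python3 - <<'E'
from geo import *
p=snap("wrist","w17"); s=st(); print(s["contact_force"],s["opening"],s["time_s"]); M=R.from_quat(s["orientation"]).as_matrix()
C=cloud(p); G=np.stack([(C-O)@fx,(C-O)@ey,(C-O)@fz],-1)*1e3
m=(G[...,0]>-60)&(G[...,0]<15)&(G[...,1]>-95)&(G[...,1]<-28)&(G[...,2]>122)&(G[...,2]<130); print(m.sum(),G[m].mean(0))
T=lambda X,Y,z=118: M.T@(W(X-6.3,Y,z)-s["eef_pos"])*100
for n,X,Y,z in (("b2",-52,-50,118),("f",-19,-50,118),("f2",-16,-50,118)):
    print(n,np.round(T(X,Y,z),2))
E
```

```text
[ 0.90100353 -1.2714779   0.77029961] 0.0006648591899646973 22.75
1043 [-30.77050299 -51.56287741 126.2286342 ]
b2 [ 0.09 -0.45 -0.32]
f [ 0.1  -3.15 -2.21]
f2 [ 0.1  -3.4  -2.38]
```

View pics/w17.png

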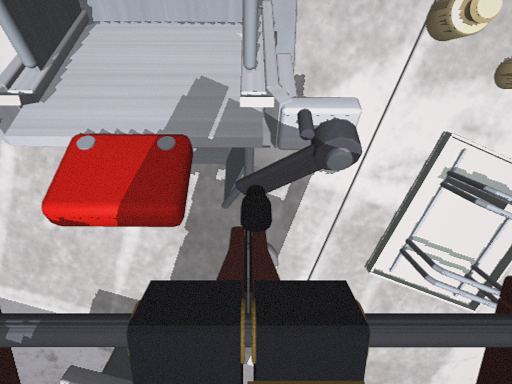

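arm_command:
  rows:
    - [[-0.1,-0.5,-0.35],0]
    - [[-0.2,-1,-0.7],0]
    - [[-0.3,-1.5,-1.05],0]
    - [[-0.4,-2,-1.4],0]
    - [[-0.4,-2.5,-1.75],0]
    - [[-0.4,-2.9,-2.03],0]
    - [[-0.4,-3.2,-2.24],0]
    - [[-0.4,-3.3,-2.31],0]

```text
time_s: 23.75
eef_pos: [0.5568, 0.0233, 0.217]
orientation: [0.814, -0.581, -0.002, 0.002]
contact_force: [-9.3, -0.2, -4.6]
opening: 0.0006
```

```bash
python3 - <<'E'
from geo import *
p=snap("wrist","w18"); s=st(); print(s["contact_force"],s["opening"],s["time_s"]); 
E
```

```text
[-8.14291012 -0.2689499  -3.63198655] 0.0003781849697004218 23.8
```

View pics/w18.png

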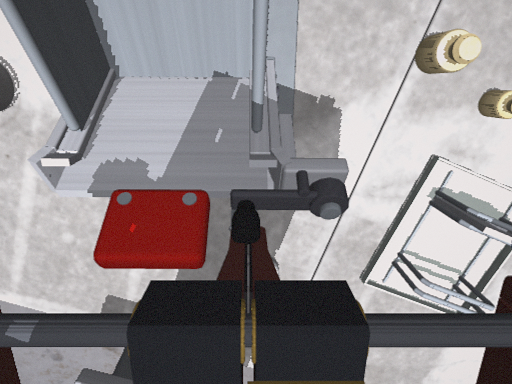

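arm_command:
  rows:
    - [[0,-0.1,-0.07],0]
    - [[0,-0.1,-0.07],0]

```text
time_s: 24.05
eef_pos: [0.5564, 0.0232, 0.2169]
orientation: [0.814, -0.581, -0.003, 0.004]
contact_force: [-4.9, 0.1, -2.7]
opening: 0.0004
```

arm_command:
  rows:
    - [[0,1,0.7],0]
    - [[0,2.5,1],0]
    - [[0,3.5,-2],0]
    - [[0,3.5,-6],0]
    - [[0,3,-10],0]
    - [[0,1,-13],0]
    - [[0,1,-13],0]

```text
time_s: 24.92
eef_pos: [0.5498, 0.0202, 0.3494]
orientation: [0.814, -0.581, -0.0, 0.002]
contact_force: [-0.7, -0.0, -0.6]
opening: 0.0004
```

```bash
python3 - <<'E'
from geo import *
p=snap("wrist","w19"); s=st(); print(s["contact_force"],s["time_s"],s["eef_pos"])
snap("scene","sc19"); snap("side","sd19")
C=cloud(p); G=np.stack([(C-O)@fx,(C-O)@ey,(C-O)@fz],-1)*1e3
def q(a,b):
    m=np.ones(G.shape[:2],bool)
    for i in range(3): m&=(G[...,i]>a[i])&(G[...,i]<b[i])
    return G[m]
k=q((-30,-60,123),(20,-32,131)); print("knob",len(k),k.mean(0), k.min(0),k.max(0))
v=q((-12,-100,111),(12,-75,118)); print("pivot",len(v),np.median(v,0))
b=q((-15,-78,103),(15,-34,110)); print("bar",len(b)); 
if len(b)>20: print(np.polyfit(b[:,1],b[:,0],1), b[:,1].max())
for y in (-45,40):
    h=q((-8,y-8,90),(8,y+8,103)); print("shoulder",y,len(h),np.percentile(h[:,2],[50,80,95]) if len(h) else 0)
t=q((-10,-24,128),(12,24,150)); print("grip top",np.percentile(t[:,2],[80,95]))
E
```

```text
[-0.35698151  0.50915716  0.74752334] 24.975 [0.54817378 0.02011605 0.34730949]
knob 191 [  1.22838628 -43.89122826 126.62089464] [ -6.99536741 -50.60896346 123.02153985] [  6.83570877 -36.91871407 128.55007874]
pivot 107 [  0.58878204 -85.41442087 113.35341724]
bar 590
[-0.0252072   1.03944354] -36.38473648675516
shoulder -45 114 [94.45209457 96.92978518 97.75938832]
shoulder 40 229 [ 98.21269021 100.56216898 100.97659474]
grip top [140.26663571 140.87679168]
```

View pics/w19.png

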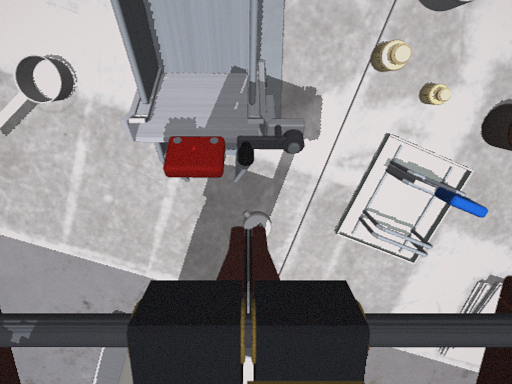

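View pics/sc19.png

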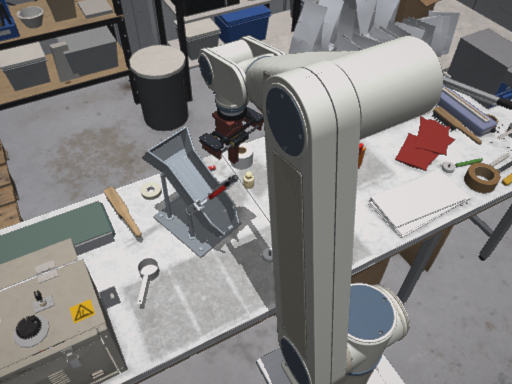

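```bash
python3 -c "
from plant import bot,status
print(bot.job_done()); print(status.read_state()['time_s'])"
```

```text
the job is handed in; nothing more can be done
None
the job is handed in; nothing more can be done
```

The solid red-gripped gate is home in the chute's slot with the keeper swung across its top edge, and I handed the job in at about 25 s of the 51 s allowed.

- **Gate:** I lifted it out of the tray and leaned it to about 34° against the outside of the slot's channel. I then lowered it down the slot until it met the seat with about 20 N. My first try at leaning it, on the near lip of the mouth, missed and did nothing, so I used the channel instead.
- **Gate check:** After release both shoulders measured about 101 mm, against 100 mm nominal, and the grip top about 140.5 mm.
- **Keeper:** I pushed the knob round until it stopped, with about 10 N of resistance. The last picture puts the knob at x +1, y −44 mm and the bar tip at y −36 mm, which matches fully shut.
- **Disagreements:** A straight line fitted along the bar read about 1.4° short of square, while the knob and pivot positions read slightly past it. I took this as measuring noise, since the keeper was against its stop. In the last picture the shoulder next to the keeper reads about 97 mm, because the bar hides part of it; before the keeper moved it matched the other side.
- **Surroundings:** The blue gate is still standing in the tray. The scoop, weights and jar look unmoved in the last wrist picture. The fingers hide part of the tally counter there, but it looks unmoved too. The robot is clear of everything.

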